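# Let the orange massage ball out of the two-lane dispenser

## Robot

A 7-joint arm with a two-finger parallel gripper is mounted at the origin on the work surface. World frame = base frame: x ahead of the robot, y to its left, z up, the work surface at z = 0. Lengths are in m, angles in rad, forces in N, time in s.
With the tool pointing down it reaches from about 0.4 to 0.85 m from the base axis. Payload 4.5 kg.
Tool frame: the origin (TCP) lies at the very end of the fingers, on their centre line; the grasp point (between the pads) lies 19 mm behind it (r.pinch_z is the distance from the TCP to the grasp point, in m); x points along the fingers, y is the direction in which the jaws open and shut, and the axes are right-handed (so a half turn about x gives the same grasp; the last joint's range is limited). The gripper opens to 88 mm and grips with 3 to 60 N. Pads are 18 mm wide; open, the fingers measure 123 mm over their backs; the gripper's body (75 mm by 187 mm) begins 45 mm behind the grasp point.
Start: joints at [1.297, 0.689, -0.195, 1.565, 0.157, 0.902, -0.215], TCP at [0.189, -0.596, 0.239] pointing down, gripper open.
Joint ranges: [-3.01, 3.01], [-0.46, 2.08], [-1.47, 1.51], [0.13, 2.56], [-1, 4.14], [0.04, 2.09], [-2.66, 2.66]. Speed limits (rad/s): [2.57, 2.57, 3.14, 3.14, 3.14, 3.14, 3.14].

## Interface

Orientations are given as a unit quaternion [x, y, z, w].
In Python, from plant import telemetry, cams, job, r gives the robot as it stands.
- The arm moves only by the tool send_rows, never from a script. Its argument "commands" is one flat list of numbers, 7 for each row, row after row: the shift along the world's x, y, z as a fraction of full scale, then the turn, a rotation vector about the world's x, y, z as a fraction of full scale, then the closure, from 0 (fully open) to 1 (shut). In form: [dx, dy, dz, wx, wy, wz, claw, dx, dy, dz, wx, wy, wz, claw, ...]. A call has 1 to 12 rows; each row shifts and turns the pose as measured when the row begins; what a row does not reach is not made up. Full scale, the value 1, is 250 mm for a shift and 90 degrees for a turn. A row lasts 1/10 s, in which the tool goes at most 50 mm and 8.59 degrees, less where a joint would pass 70% of its speed; a pose out of reach is approached as far as the arm can. A call with a number of a shift or a turn outside -1 to 1 is refused whole. A call with a gripper value outside its range is refused whole. The fingers move at their own pace and stop on an object; "newtons" is the grip in N (left out, the last holds). Time passes only in rows, so rows that do not move let the fingers close. It gives the time, the measured TCP pose, the force and the opening at its end, in the units of the state.
- telemetry.get_state(): the state, without advancing time (a new reading comes with each control period).
- cams.snapshot(name): name is "side" or "top"; returns a dict with "image" (420x560x3 uint8, blue, green, red), "intrinsics" (3x3 intrinsics, pixels), "world_to_cam" (4x4, takes a point from world to camera coordinates). Camera axes: x right, y down, z forward; pixel columns grow to the right and rows downward; lengths in m; the calibration is good to about 2 mm. A picture is of the moment at which its call begins. There is no depth.
- job.finish_job(): hands the job in, once; it reports no verdict.
The state is a dict: "clock": time; "q": joint angles; "qd": joint speeds; "joint_torque": joint torques, N m; "tool_pos": TCP position; "eef_rot": TCP orientation; "contact_force": force on the tool from outside, world axes, zero at the start; "moment": the same for the moment, N m; "opening": opening from 0.0 (shut) to 1.0 (fully open).
Only numpy, scipy, OpenCV 4.12 (cv2) and the standard library are available. Lean on these libraries where they do the work, as an engineer would, in place of code of your own. Each camera call takes 0.05 s, during which the arm holds its last target.

## Task

Let the orange massage ball out of the dispenser: with your fingertips press the red paddle of its lane all the way down and keep it down until the ball has rolled under the lifted gate to the end of its lane, then let the paddle come back up so that the gate shuts, and move clear. Keep the black ball behind its gate, work the gate only by its paddle, do not touch or pick up either ball, and leave the cup, grip trainer, collar clip and carabiner as they are.

Things in the scene. Friction and masses are not known exactly. Their poses are not given: they have to be found in the camera images.
- dispenser: Ball dispenser fixed on a board 87 mm above the table: base 360 x 200 x 12 mm, x -140 to +220, y -100 to +100 mm. Origin on its underside, z up, x runs down the lanes away from the paddles, y left. Two lanes 50 mm wide, centred on y = +30 (left) and -30 mm (right), slope 8 degrees down to +x, from a rear wall at x = 45 to an end wall at x = 209 mm. Highest part at rest 87 mm.
- orange_ball_center (a point): Centre of the orange massage ball, 44 mm diameter, 40 to 85 g. At the start it leans on the shut gate of one lane (left or right varies), centre near x = 95 mm in the dispenser frame. Once the gate is lifted it rolls down by itself in about half a second; at the end of the lane its centre lies near x = 187 mm.
- black_ball_center (a point): Centre of the black massage ball, same size, waiting behind the gate of the other lane in the same way. It must stay there.
- lever_left (a joint): Angle of the left lever (rad): 0 at rest, gate shut; 0.45 at the stop, paddle fully down, gate about 58 mm above the lane. The ball gets through above about 0.33. The bar pivots at x = 0, y = 72, z = 75 mm of the dispenser. A spring returns it to 0: the paddle takes about 2 N to start, 5 N at the stop, and does not stay down by itself.
- lever_right (a joint): Angle of the right lever, same meaning and same spring.
- paddle_left (a point): Top centre of the left red paddle (50 mm along dispenser x, 44 along y, 6 thick), which lifts the left lane's gate. At rest at (-110, +85, 84) mm in the dispenser frame; fully pressed about 35 mm above the dispenser's underside and 7 mm further to +x. Nothing over 30 mm tall stands within 45 mm of it but its own lever bar.
- paddle_right (a point): Top centre of the right red paddle (50 mm along dispenser x, 44 along y, 6 thick), which lifts the right lane's gate. At rest at (-110, -85, 84) mm in the dispenser frame; fully pressed about 35 mm above the dispenser's underside and 7 mm further to +x. Nothing over 30 mm tall stands within 45 mm of it but its own lever bar.
- gate_left (a point): Middle of the left lane's yellow gate plate, at (120, +30, 63) mm in the dispenser frame when shut, its lower edge 6 mm above the lane; it is the other end of the left paddle's lever and rises as that paddle goes down (top then about 140 mm above the dispenser's underside).
- gate_right (a point): Middle of the right lane's yellow gate plate, at (120, -30, 63) mm in the dispenser frame when shut, its lower edge 6 mm above the lane; it is the other end of the right paddle's lever and rises as that paddle goes down (top then about 140 mm above the dispenser's underside).
- cup_center (a point): Centre of the blue acrylic cup (76 mm across, 90 mm tall) standing on the board beside the dispenser; leave alone.
- grip_trainer: Chrome grip trainer lying on the board, 140 x 100 x 26 mm, origin on its underside; leave alone.
- collar_clip: Black barbell collar clip lying on the board, about 120 x 85 x 16 mm, origin on its underside; leave alone.
- carabiner: Steel carabiner lying on the board, 105 x 60 x 10 mm, origin on its underside; leave alone.
There are look-alikes about, which are no part of the job. What is meant by the part that bears cup_center is not green or pink, and is the smaller of those in its own colour.

How it is judged:
By the outcome, as a careful person would: the job done as asked, in the order asked, and still so for the second after the job is handed in, with the robot touching nothing.
It also fails if it takes over 29 s, if anything falls off the work surface, if the arm or the gripper's body presses on something with over 40 N, if the wrist force passes 120 N, or if a joint passes its speed limit or range.

## Working session

There is one attempt and no reset: what is moved stays moved. The work goes in short steps, Python scripts to look and compute and a tool call to move; the robot and the scene stay as the last step left them, time stands still between calls to the robot, and variables do not carry over. Pictures are saved under pics/ and viewed, and the job is handed in when it is done.

Besides the shell and the picture viewer there is one more tool, called after "Call:" as name(argument=value, ...) on one line, values as JSON. send_rows: Moves the arm, as the interface text tells. Its arguments: {"type":"object","properties":{"commands":{"type":"array"},"newtons":{"type":"number"}},"required":["commands"]}

```bash
ls; mkdir -p pics; python3 - <<'E'
from plant import telemetry,cams,job,r
import cv2,pickle
s=telemetry.get_state()
print(s)
for n in("side","top"):
    d=cams.snapshot(n); cv2.imwrite(f"pics/{n}0.png",d["image"]); pickle.dump(d,open(f"pics/{n}0.pkl","wb")); print(n,d["intrinsics"],d["world_to_cam"])
E
```

```text
pics
{'clock': 0.0, 'q': array([ 1.29678674,  0.68996861, -0.19452444,  1.56634051,  0.15732409,
        0.90251004, -0.21510589]), 'qd': array([ 0.00038028,  0.00013003, -0.00117176,  0.00053672,  0.0004937 ,
        0.00072687,  0.00085697]), 'joint_torque': array([-1.93633396e-04, -5.27571738e+01, -1.26709364e+00, -1.53432369e+01,
       -5.26558980e-02,  6.49948444e-03,  1.75238638e-04]), 'tool_pos': array([ 0.18911689, -0.59503641,  0.23792084]), 'eef_rot': array([-0.69859227, -0.10906299,  0.69889376, -0.10780356]), 'contact_force': array([ 0.07937124, -0.78653303, -0.55263687]), 'moment': array([ 0.00819496, -0.04457982, -0.03839464]), 'opening': 1.0025179204910066}
side [[413.62971262   0.         280.23241075]
 [  0.         413.62971262 219.34220556]
 [  0.           0.           1.        ]] [[-0.83366794 -0.5521921   0.00903615  0.49138714]
 [-0.36534117  0.53915334 -0.75884089  0.23762123]
 [ 0.41415408 -0.6359226  -0.65121336  1.39595379]
 [ 0.          0.          0.          1.        ]]
top [[391.98837729   0.         282.34008216]
 [  0.         391.98837729 203.7741024 ]
 [  0.           0.           1.        ]] [[ 0.02074608 -0.99969962 -0.01304843  0.08724761]
 [-0.99554499 -0.01945567 -0.09225865  0.54322609]
 [ 0.09197707  0.0149043  -0.99564958  1.14907997]
 [ 0.          0.          0.          1.        ]]
```

View pics/side0.png

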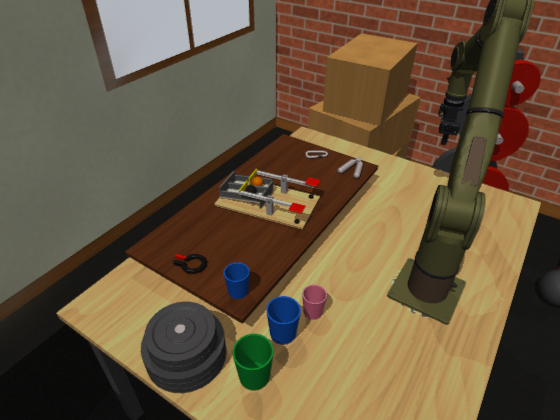

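View pics/top0.png

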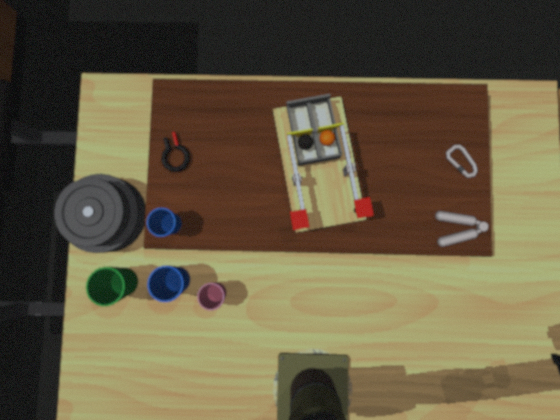

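The side view shows two red paddles near (313,182) and (297,208), with the orange ball at (258,182). In the top view the paddles are at (300,219) on the left and (364,208) on the right. The orange ball is at (327,138), in the right lane, and the black one is at (306,142), in the left lane. Next I'll measure these points.

```bash
cat > h.py <<'E'
import cv2,pickle,numpy as np
def ray(d,uv):
    T=d["world_to_cam"];R=T[:3,:3];c=-R.T@T[:3,3]
    v=R.T@np.linalg.inv(d["intrinsics"])@np.array([uv[0],uv[1],1.]);return c,v/np.linalg.norm(v)
def plane(d,uv,z):
    c,v=ray(d,uv);return c+v*(z-c[2])/v[2]
def tri(d1,a,d2,b):
    c1,v1=ray(d1,a);c2,v2=ray(d2,b)
    s=np.linalg.lstsq(np.c_[v1,-v2],c2-c1,rcond=None)[0]
    p,q=c1+s[0]*v1,c2+s[1]*v2;return (p+q)/2,np.linalg.norm(p-q)
def proj(d,p):
    x=d["world_to_cam"]@np.r_[p,1];u=d["intrinsics"]@x[:3];return u[:2]/u[2]
def blobs(img,lo,hi,amin=15):
    h=cv2.cvtColor(img,cv2.COLOR_BGR2HSV);m=cv2.inRange(h,np.array(lo),np.array(hi))
    n,l,s,c=cv2.connectedComponentsWithStats(m)
    return [(c[i].round(1),s[i]) for i in range(1,n) if s[i][4]>=amin]
E
python3 - <<'E'
from h import *
S=pickle.load(open("pics/side0.pkl","rb"));T=pickle.load(open("pics/top0.pkl","rb"))
for n,d in(("side",S),("top",T)):
    print(n,"red",blobs(d["image"],(0,170,110),(6,255,255)),"or",blobs(d["image"],(7,200,150),(16,255,255)))
    x,y,w,h=(190,135,150,110) if n=="side" else (250,80,150,160)
    cv2.imwrite(f"pics/{n}crop.png",cv2.resize(d["image"][y:y+h,x:x+w],None,fx=5 if n=="side" else 3.7,fy=5 if n=="side" else 3.7,interpolation=cv2.INTER_CUBIC))
E
```

```text
side red [(array([524.9,  62.6]), array([515,  60,  24,  10,  75], dtype=int32)), (array([517.1, 111.6]), array([504, 108,  24,  13,  39], dtype=int32)), (array([495.7, 170.2]), array([488, 167,  17,  10,  52], dtype=int32)), (array([312.1, 181.4]), array([305, 177,  15,  10,  98], dtype=int32)), (array([296.5, 207.6]), array([289, 203,  16,  11, 115], dtype=int32)), (array([179.5, 256.3]), array([175, 254,  11,   6,  41], dtype=int32))] or [(array([256.8, 180.6]), array([253, 177,   9,   8,  48], dtype=int32))]
top red [(array([174.4, 138. ]), array([172, 132,   6,  13,  47], dtype=int32)), (array([363.9, 207.3]), array([355, 197,  19,  20, 301], dtype=int32)), (array([298.6, 219.3]), array([289, 211,  20,  19, 287], dtype=int32))] or [(array([326.4, 136.7]), array([321, 131,  12,  12, 107], dtype=int32))]
```

View pics/sidecrop.png

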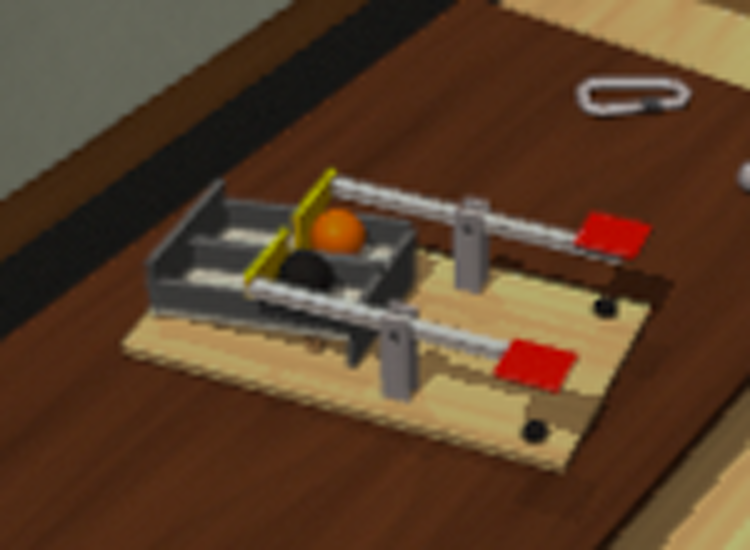

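View pics/topcrop.png

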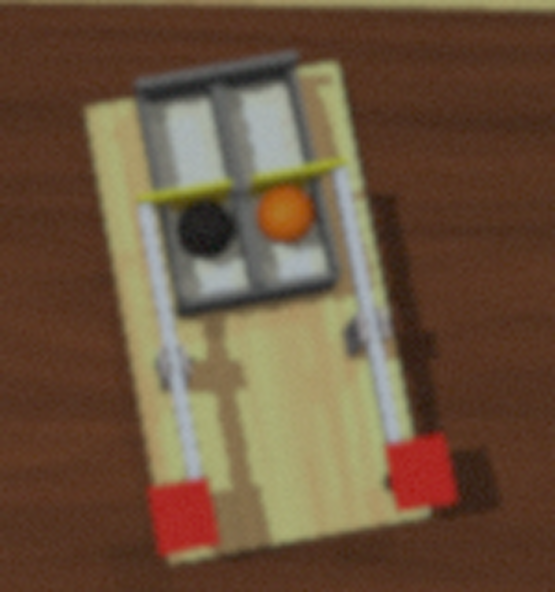

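The crops confirm that orange is in the right lane (image right, top (326,137)). Its lever bar runs to the right paddle at top (364,207) and side (312,181). The left paddle at (299,219) works the black ball's gate. The smaller blue cup at (163,222) stands on the board, well away from here.

```bash
python3 - <<'E'
from h import *
from scipy.spatial.transform import Rotation as R
S=pickle.load(open("pics/side0.pkl","rb"));T=pickle.load(open("pics/top0.pkl","rb"))
for a,b,n in(((363.9,207.3),(312.1,181.4),"R"),((298.6,219.3),(296.5,207.6),"L"),((326.4,136.7),(256.8,180.6),"orange")):
    print(n,tri(T,a,S,b),"plane.171",plane(T,a,.171),plane(S,b,.171))
pr=plane(T,(363.9,207.3),.171);pl=plane(T,(298.6,219.3),.171)
print("dist paddles",np.linalg.norm(pr-pl))
y=(pl-pr)[:2];y/=np.linalg.norm(y);x=np.array([y[1],-y[0]]);print("yaw deg",np.degrees(np.arctan2(x[1],x[0])))
o=(pr+pl)[:2]/2+.110*x; print("origin",o)
def w(p):return np.r_[o+p[0]*x+p[1]*y,.087+p[2]]
print("orange expected",w((.095,-.03,.062)),proj(T,w((.095,-.03,.06))),proj(S,w((.095,-.03,.06))))
print("gateR",proj(T,w((.120,-.03,.09))),"pad",proj(S,w((-.11,-.085,.084))))
print("board corners", [proj(T,w((a,b,.012))).round() for a in(-.14,.22) for b in(-.1,.1)])
q=[-0.69859227,-0.10906299,0.69889376,-0.10780356];print(R.from_quat(q).as_matrix().round(3))
E
```

```text
R (array([ 0.52326902, -0.11792201,  0.16818273]), np.float64(0.0004083135323861194)) plane.171 [ 0.52284345 -0.11747471  0.171     ] [ 0.52158699 -0.11429085  0.171     ]
L (array([0.48798173, 0.05257996, 0.16996192]), np.float64(0.00021596308332216712)) plane.171 [0.48802119 0.05265997 0.171     ] [0.48723856 0.05364218 0.171     ]
orange (array([ 0.71368683, -0.01951674,  0.15377718]), np.float64(0.0011553333122680436)) plane.171 [ 0.70956486 -0.01759537  0.171     ] [ 6.98401549e-01 -2.43792565e-04  1.71000000e-01]
dist paddles 0.17366173576466146
yaw deg 11.567235481597928
origin [ 0.61319823 -0.01035042]
orange expected [ 0.71228432 -0.02069194  0.149     ] [326.67764298 138.0547465 ] [257.17253676 181.97224727]
gateR [326.00717209 126.04848113] pad [312.08154501 181.14792887]
board corners [array([366., 219.]), array([295., 232.]), array([341.,  96.]), array([272., 109.])]
[[-0.001  0.303 -0.953]
 [ 0.002 -0.953 -0.303]
 [-1.    -0.002  0.   ]]
```

Everything agrees: paddle spacing is 174 mm against 170 nominal, heights are about 170 mm, and yaw is 11.6°. The right paddle's top centre is at (0.523, -0.118, 0.171). I'll close the fingers and move above it.

Call:
send_rows(commands=[0.09,0.13,0.01,0,0,-0.006,1,0.09,0.13,0.01,0,0,-0.006,1,0.09,0.13,0.01,0,0,-0.006,1,0.09,0.13,0,0,0,-0.006,1,0.09,0.13,0,0,0,-0.006,1,0.09,0.13,0,0,0,-0.006,1,0.09,0.13,0,0,0,-0.006,1,0.09,0.13,0,0,0,-0.006,1,0.09,0.13,0,0,0,-0.006,1,0.09,0.13,0,0,0,-0.006,1,0.09,0.13,0,0,0,-0.006,1,0.09,0.13,0,0,0,0,1])

```text
clock: 1.3
tool_pos: [0.4588, -0.1933, 0.2418]
eef_rot: [-0.701, -0.067, 0.707, -0.064]
contact_force: [0.7, 0.0, 0.4]
opening: 0.004
```

Call:
send_rows(commands=[0.1,0.12,0,0,0,0,1,0.1,0.12,-0.04,0,0,0,1,0.06,0.06,-0.04,0,0,0,1,0,0,0,0,0,0,1])

```text
clock: 1.7
tool_pos: [0.5288, -0.1074, 0.2206]
eef_rot: [-0.702, -0.072, 0.706, -0.066]
contact_force: [-1.0, 0.0, -0.5]
opening: 0.001
```

```bash
python3 - <<'E'
from plant import telemetry,cams
from h import *
from scipy.spatial.transform import Rotation as R
s=telemetry.get_state();print(s["clock"],s["tool_pos"],s["contact_force"],s["q"].round(2));print(R.from_quat(s["eef_rot"]).as_matrix().round(3))
E
```

```text
1.7 [ 0.52876677 -0.10737096  0.22058721] [-0.97562968  0.04882694 -0.45588247] [ 0.19  0.6  -0.11  1.84  0.08  0.71 -1.34]
[[-0.006  0.194 -0.981]
 [ 0.007 -0.981 -0.194]
 [-1.    -0.008  0.005]]
```

Call:
send_rows(commands=[-0.024,-0.042,-0.08,0,0,0,1,0,0,-0.07,0,0,0,1,0,0,0,0,0,0,1])

```text
clock: 2.0
tool_pos: [0.5209, -0.12, 0.1825]
eef_rot: [-0.701, -0.071, 0.706, -0.067]
contact_force: [-0.9, 0.6, 0.2]
opening: 0.004
```

```bash
python3 - <<'E'
from plant import telemetry,cams
from h import *
s=telemetry.get_state();print(s["clock"],s["tool_pos"],s["contact_force"])
d=cams.snapshot("side");print(proj(d,s["tool_pos"]))
cv2.imwrite("pics/pre.png",cv2.resize(d["image"][120:245,190:340],None,fx=4.5,fy=4.5,interpolation=cv2.INTER_CUBIC))
E
```

```text
2.0 [ 0.52091779 -0.11996177  0.18248281] [-0.87139658  0.59976445  0.18964142]
[313.18412095 178.26124231]
```

View pics/pre.png

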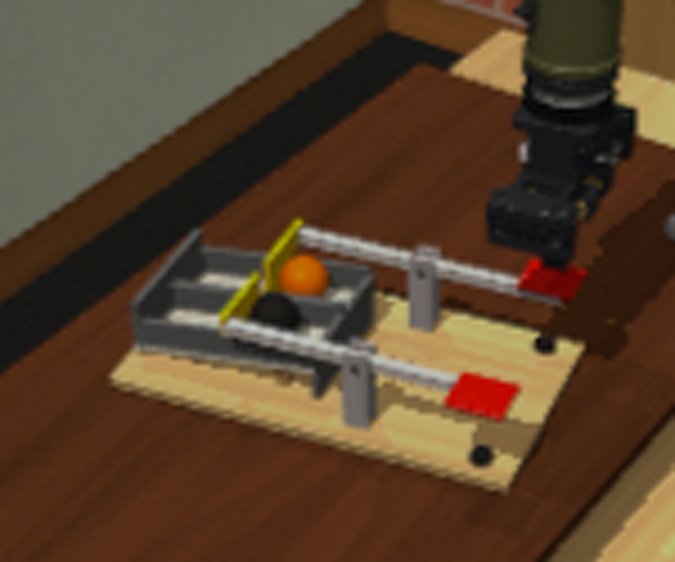

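The fingertips are right above the middle of the right paddle (crop (550,275)), clear of the bar. Now I'll press.

Call:
send_rows(commands=[0.008,0.004,-0.055,0,0,0,1,0.008,0.004,-0.055,0,0,0,1,0.008,0.002,-0.055,0,0,0,1,0.008,0,-0.05,0,0,0,1,0.004,0,-0.04,0,0,0,1])

```text
clock: 2.55
tool_pos: [0.533, -0.1196, 0.1217]
eef_rot: [0.705, 0.069, -0.703, 0.067]
contact_force: [-17.8, 3.0, 86.7]
opening: 0.009
```

The paddle is at its stop and the force is higher than needed, so I'll re-target the current pose to relax it while holding.

Call:
send_rows(commands=[0,0,0,0,0,0,1])

```text
clock: 2.65
tool_pos: [0.5323, -0.1196, 0.1245]
eef_rot: [0.704, 0.069, -0.704, 0.067]
contact_force: [-13.0, 0.4, 35.4]
opening: 0.007
```

Call:
send_rows(commands=[0,0,-0.004,0,0,0,1,0,0,-0.004,0,0,0,1])

```text
clock: 2.85
tool_pos: [0.5317, -0.1197, 0.126]
eef_rot: [0.704, 0.068, -0.703, 0.067]
contact_force: [-5.6, 0.1, 14.8]
opening: 0.003
```

```bash
python3 - <<'E'
from plant import telemetry,cams
from h import *
s=telemetry.get_state();print(s["clock"],s["tool_pos"],s["contact_force"])
d=cams.snapshot("side");t=cams.snapshot("top")
print("or",blobs(d["image"],(7,200,110),(16,255,255),8),blobs(t["image"],(7,200,110),(16,255,255),8))
a=cv2.resize(d["image"][120:245,190:340],None,fx=2.6,fy=2.6);b=cv2.resize(t["image"][80:240,250:400],None,fx=2.6,fy=2.6)
cv2.imwrite("pics/press.png",np.hstack([cv2.copyMakeBorder(a,0,b.shape[0]-a.shape[0],0,0,0),b]))
E
```

```text
2.85 [ 0.53167272 -0.11971916  0.12597303] [-5.61413653  0.14259565 14.79693441]
or [(array([236.1, 178.3]), array([231, 174,  11,   9,  67], dtype=int32))] [(array([320.1, 106.4]), array([314, 100,  13,  14, 136], dtype=int32))]
```

View pics/press.png

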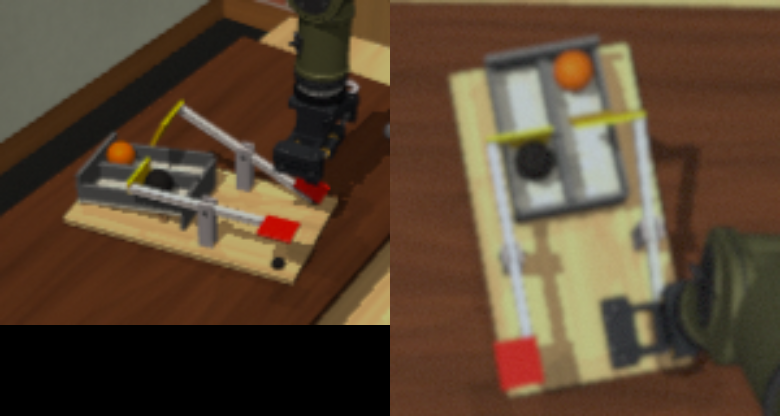

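The gate is up. The orange ball has passed under it and is near the end wall (top (320,106)); the black ball is still behind its gate. I'll hold down a little longer and re-check.

Call:
send_rows(commands=[0,0,-0.012,0,0,0,1,0,0,-0.012,0,0,0,1,0,0,-0.012,0,0,0,1,0,0,-0.012,0,0,0,1])

```text
clock: 3.35
tool_pos: [0.5322, -0.1197, 0.1243]
eef_rot: [0.706, 0.067, -0.702, 0.068]
contact_force: [-10.6, 1.7, 38.6]
opening: 0.006
```

```bash
python3 - <<'E'
from plant import telemetry,cams
from h import *
s=telemetry.get_state();print(s["clock"],s["tool_pos"],s["contact_force"])
d=cams.snapshot("side");t=cams.snapshot("top")
a=blobs(d["image"],(7,200,110),(16,255,255),8);b=blobs(t["image"],(7,200,110),(16,255,255),8)
print(a,b)
p,e=tri(t,b[0][0],d,a[0][0]);print(p,e)
c,sn=np.cos(np.radians(11.567)),np.sin(np.radians(11.567));v=p[:2]-[.6132,-.01035]
print("disp frame",c*v[0]+sn*v[1],-sn*v[0]+c*v[1],p[2]-.087)
E
```

```text
3.35 [ 0.53222864 -0.11966778  0.12433792] [-10.61272599   1.71437636  38.62151048]
[(array([236. , 178.3]), array([231, 174,  11,   9,  66], dtype=int32))] [(array([320. , 106.4]), array([314, 100,  14,  14, 138], dtype=int32))]
[ 0.80301585 -0.00220591  0.13939436] 0.0006090348471152682
disp frame 0.18759385911443896 -0.03008198068145583 0.052394358739506625
```

The ball is at rest at (188, -30, 52) mm in the dispenser frame, which is the end of its lane. I'll release slowly upward.

Call:
send_rows(commands=[-0.002,0,0.03,0,0,0,1,-0.004,0,0.04,0,0,0,1,-0.004,0,0.05,0,0,0,1,-0.004,0,0.05,0,0,0,1,-0.004,0,0.05,0,0,0,1,0,0,0.06,0,0,0,1,0,0,0.08,0,0,0,1,0,0,0.1,0,0,0,1,0,0,0.1,0,0,0,1,-0.05,-0.1,0.05,0,0,0,1,-0.08,-0.12,0,0,0,0,1,-0.08,-0.12,0,0,0,0,1])

```text
clock: 4.65
tool_pos: [0.4826, -0.1979, 0.2877]
eef_rot: [0.711, 0.074, -0.695, 0.074]
contact_force: [-0.3, -0.5, -0.2]
opening: 0.006
```

Call:
send_rows(commands=[-0.08,-0.12,0,0,0,0,1,-0.08,-0.12,0,0,0,0,1,-0.08,-0.12,0,0,0,0,1,0,0,0,0,0,0,1,0,0,0,0,0,0,1])

```text
clock: 5.15
tool_pos: [0.4212, -0.295, 0.2911]
eef_rot: [0.714, 0.071, -0.692, 0.074]
contact_force: [0.0, 0.2, -0.7]
opening: 0.007
```

```bash
python3 - <<'E'
from plant import telemetry,cams
from h import *
s=telemetry.get_state();print(s["clock"],s["tool_pos"],s["contact_force"],abs(s["qd"]).max())
d=cams.snapshot("side");t=cams.snapshot("top")
for n,x in(("side",d),("top",t)):print(n,blobs(x["image"],(7,200,110),(16,255,255),8),[b[0] for b in blobs(x["image"],(0,170,110),(6,255,255))])
a=cv2.resize(d["image"],None,fx=.7,fy=.7);b=cv2.resize(t["image"],None,fx=.7,fy=.7)
cv2.imwrite("pics/end.png",np.hstack([a,b]))
a=cv2.resize(d["image"][120:245,190:340],None,fx=2.6,fy=2.6);b=cv2.resize(t["image"][80:240,250:400],None,fx=2.6,fy=2.6)
cv2.imwrite("pics/endcrop.png",np.hstack([cv2.copyMakeBorder(a,0,b.shape[0]-a.shape[0],0,0,0),b]))
E
```

```text
5.15 [ 0.4212126  -0.29498084  0.29114645] [ 0.00122886  0.2223828  -0.68435989] 0.03712257721386396
side [(array([236.1, 178.3]), array([231, 174,  11,   9,  64], dtype=int32))] [array([517. ,  64.5]), array([497.8, 111.5]), array([493.2, 170. ]), array([312.1, 181.4]), array([296.5, 207.6]), array([179.5, 256.3])]
top [(array([320.2, 106.4]), array([314, 100,  14,  14, 139], dtype=int32))] [array([174.3, 137.9]), array([363.9, 207.3]), array([298.6, 219.4])]
```

View pics/endcrop.png

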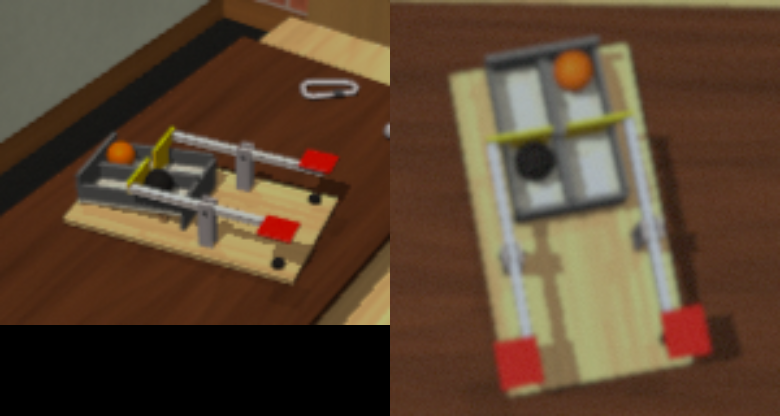

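View pics/end.png

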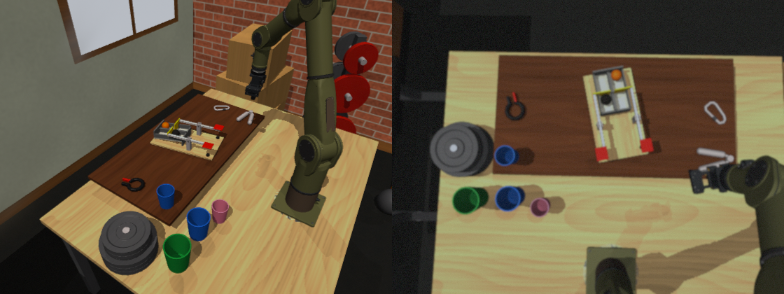

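The right paddle is back at its rest pixels, (363.9,207.3) top and (312.1,181.4) side, and both gates are shut. The orange ball is at the end of its lane, the black ball hasn't moved, and the arm is clear. Handing in.

```bash
python3 -c "
from plant import job
print(job.finish_job())"
```

```text
the job is handed in; nothing more can be done
None
```

The orange ball is out of the dispenser, the gate is shut again, and I handed the job in at about 5.2 s of the 29 s allowed. I pressed the right paddle to its stop with closed fingertips and held it for about 0.8 s. Once the ball had come to rest, I let the paddle come back up and moved clear.

**Last checks**
- **Orange ball:** measured with the paddle still down at (188, -30, 52) mm in the dispenser frame, the end of its lane. It was at the same pixels after release.
- **Paddles and gates:** both paddles are back at their starting pixels and both gates look shut.
- **Black ball:** it is still behind its gate.
- **Other items:** the cup, grip trainer, collar clip and carabiner look undisturbed; I checked these by eye only.
- **Robot:** it was touching nothing, with contact force about 0.7 N, the same as at the start.

**Force at the stop:** the fingertips pushed harder than needed when the paddle hit its stop. The reading was about 87 N, under the 120 N wrist limit, and I eased it off straight away. The readings during the hold were about 15 to 39 N. The measured fingertip height also crept up 2 to 4 mm during the hold, but the gate stayed lifted in the picture.

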